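Lock a carving rotator's spindle with its D-bore block

ROBOT

A 6-joint arm with a two-finger parallel gripper is mounted at the origin on the work surface; the furniture and walls round the work are solid. World frame = base frame: x ahead of the robot, y to its left, z up, the work surface at z = 0. Lengths are in m, angles in rad, forces in N, time in s.
With the tool pointing down it reaches from about 0.35 to 0.725 m from the base axis. Payload 4.3 kg.
Tool frame: the origin (TCP) lies at the very end of the fingers, on their centre line; the grasp point (between the pads) lies 19 mm behind it; z points along the fingers, y is the line along which they close (so a half turn about z gives the same grasp; the last joint's range is limited). The gripper opens to 85 mm and grips with 20 to 120 N. Pads are 22 mm wide; open, the fingers measure 114 mm over their backs; the gripper's body (76 mm by 85 mm) begins 54 mm behind the grasp point. The pads swing forward as they close: fully open they stand 13 mm farther back than shut.
Start: joints at [-1.408, 0.377, 0.081, 1.274, 0, 1.46], TCP at [0.155, -0.554, 0.231] pointing down, gripper open.
Joint ranges: [-2.72, 2.72], [-0.84, 1.66], [-1.02, 1.22], [-1.77, 2.12], [-1.37, 1.28], [-3.14, 3.14]. Speed limits (rad/s): [2.57, 2.57, 3.14, 3.14, 3.14, 3.14].

INTERFACE

Orientations are given as a 3x3 rotation matrix whose columns are the frame's x, y, z axes.
In Python, from workcell import * gives the robot as it stands.
- The arm moves only by the tool play_rows, never from a script. Its argument "increments" is a list of rows, each an object with "fingers": the opening, from 0 (shut) to 1 (fully open); "slide": the shift along the tool's x, y, z as a fraction of full scale, a list of three; "twist": the turn, a rotation vector about the tool's x, y, z as a fraction of full scale, a list of three. In form: [{"fingers": fingers, "slide": [x, y, z], "twist": [wx, wy, wz]}, ...]. A call has exactly 8 rows; each row is the pose to reach, as a shift and turn from the pose commanded when the call began, along the tool's axes at that moment; what a row does not reach only later rows make up. Full scale, the value 1, is 800 mm for a shift and pi/2 rad for a turn. A row lasts 1/8 s, in which the tool goes at most 62.5 mm and 10.7 degrees, less where a joint would pass 70% of its speed; a pose out of reach is approached as far as the arm can. A call with a number of a shift or a turn outside -1 to 1 is refused whole. A call with a gripper value outside its range is refused whole. The fingers move at their own pace and stop on an object; "force" is the grip in N (left out, the last holds). Time passes only in rows, so rows that repeat a pose let the fingers close, or fill a call up. It gives the time, the measured TCP pose, the force, the opening and the grip force at its end, in the units of the state.
- state(): the state, without advancing time (a new reading comes with each control period).
- capture(name): name is "scene" or "top" or "wrist"; returns a dict with "frame" (420x560x3 uint8, red, green, blue), "K" (3x3 intrinsics, pixels), "origin" and "attitude" of the camera in the world; the wrist camera has in their place "mount" (4x4, takes a point from camera to tool coordinates, whose origin is the TCP and whose axes are the flange's). Camera axes: x right, y up, looking along -z (the intrinsics and any distortion apply to the point x, -y, -z); pixel columns grow to the right and rows downward; lengths in m; the calibration is good to about 2 mm. A picture is of the moment at which its call begins: read the wrist's pose just before it. There is no depth.
- sign_off(): hands the job in; it is judged then, once.
The state is a dict: "time_s": time; "joint_positions": joint angles; "joint_velocities": joint speeds; "joint_torque": joint torques, N m; "tool_pos": TCP position; "tool_rot": TCP orientation; "contact_force": force on the tool from outside, world axes, zero at the start; "wrist_torque": the same for the moment, N m; "width": finger opening in m; "grasp_force": force on a finger pad.
Only numpy, scipy, OpenCV 4.12 (cv2) and the standard library are available. Lean on these libraries where they do the work, as an engineer would, in place of code of your own. Each camera call takes 0.05 s, during which the arm holds its last target. There are 200 camera calls.

TASK

Pull the blue lock block straight up out of the springy pocket of its case, stand it upright on the flared open end of the rotator's bed and let go of it. Swing the red-ball lever upright so that the flat on the spindle's shaft faces up to match the block's D-shaped bore, and push the block along the bed, from behind, fully home on the shaft against the headstock, leaving the lever upright. Do not knock over or shift the fish by the lever, the bottle, the brush pot or the loose paint jar.

Things in the scene. Friction and masses are not known exactly. Their poses are not given: they have to be found in the camera images.
- lock_block: Blue steel block, 80 (x) x 56 (y) x 62 mm high, 0.25 to 0.5 kg, with a black grip on top (86 mm high in all). A D-shaped bore runs right through it along x, axis 33 mm above the underside, 30.4 mm across, flat on top 6.2 mm above the axis. Either end may go on first. Origin: centre of the underside, z up. Starts upright in the case's pocket, its x along the case's x.
- block_grip (a point): Centre of the block's black grip, which is 30 (block's x) x 26 (y) x 24 mm high; 74 mm above the block's underside.
- case: Black case, fixed to the table, 124 (x) x 104 (y) x 42 mm high; origin: centre of its underside. Pocket 84 mm long (x), its floor 8 mm up. Two orange spring pads at its y sides squeeze the block with about 5 N each: pulling it up takes 10 to 18 N until its underside is 34 mm above the pocket's floor. In the pocket the grip spans 70 to 94 mm above the table.
- rotator: Carving rotator, fixed to the table. Origin: underside of its base plate (250 x 100 mm, 10 mm thick: its top is the bed) at mid length; x points along the bed from the open end (x = -125 mm) to the green headstock (x = +60 to +100 mm, 72 mm wide, 104 mm high), z up. Home, the block's origin lies at x = +20 mm, y = 0, z = 10 mm in this frame.
- bed_start (a point): Point on the bed, 10 mm above the table, 75 mm from the rotator's origin towards the open end: a block stood with its underside's centre here, in line with the rotator's x, is clear of shaft and straight rails. Two rails 18 mm high guide it: 59.6 mm apart from x = -30 mm (rotator's frame) to the headstock, flaring to 82 mm at x = -90 mm, none beyond.
- hood_edge (a point): Middle of the free lower edge of the green hood that overhangs the shaft: at x = 0 in the rotator's frame, 99 mm above the table. The hood reaches from here to the headstock, is 66 mm wide and 5 mm thick (top 104 mm). The block with its grip passes under it with 3 mm to spare; fingers holding the grip do not.
- shoulder (a point): Point on the spindle's axis in the headstock's face, 43 mm above the table, x = +60 mm in the rotator's frame. The flatted steel shaft stands out from here 40 mm towards the rotator's -x: 28 mm in diameter, flat 5 mm from the axis, tip chamfered by 2 mm. The block goes on if the flat is within about 0.09 rad of facing straight up.
- spindle (a joint): Angle of the spindle (rad), turned by its lever behind the headstock. 0: lever straight up and shaft's flat straight up. Positive: lever leans towards the rotator's -y side. It stops at -1.25 and 1.25, stays where it is left, and takes about 0.25 N m (3 N at the ball) to turn.
- lever_ball (a point): Centre of the red ball (24 mm in diameter) at the end of the lever, a 12 mm steel rod; 95 mm from the spindle's axis, 112 mm from the rotator's origin along its x, so in the plane 12 mm behind the headstock's rear face. With the lever upright the ball is 138 mm above the table.
- fish_f: Bystander: white bisque fish with its tail up, 69 x 97 mm, 137 mm high, standing beyond the lever; origin centre of its foot.
- sauce_bottle: Bystander: glass bottle with a green cap, 60 mm in diameter, 182 mm high; origin centre of its foot.
- brush_pot: Bystander: glass pot of brushes, 69 mm in diameter, 204 mm high with the brushes; origin centre of its foot.
- paint_jar_7: Bystander: white paint jar with a blue cap, 42 mm in diameter, 82 mm high; origin centre of its foot.
There are look-alikes about, which are no part of the job. There is more than one size of the lock_block; the job needs the larger.

How it is judged:
On the way, in this order (a step that is already met when the one before it is completed fails the run):
1. the block has been pulled up clear of the case (z of lock_block in the frame of case above 0.05 m), for 0.1 s.
2. the block stands upright on the flared open end of the bed, off the shaft, and the fingers have let go of it (x of lock_block in the frame of rotator between -0.13 and -0.022 m and y of lock_block in the frame of rotator between -0.025 and 0.025 m and z of lock_block in the frame of rotator between 0.004 and 0.014 m and angle between lock_block's own z axis and vertical below 0.1 rad and contact force between the fingers and lock_block below 0.3 N), for 0.2 s.
At the end, for the whole second after the job is handed in: The block stands upright on the bed, its D bore fully on the shaft: its end within 4 mm of the headstock's face, within 4 mm sideways and in line within 0.08 rad; the lever is within 0.18 rad of upright; the block is released and at rest (x of lock_block in the frame of rotator between 0.016 and 0.026 m and y of lock_block in the frame of rotator between -0.004 and 0.004 m and z of lock_block in the frame of rotator between 0.005 and 0.014 m and angle between the x axis of lock_block and the x axis of rotator, either way round below 0.08 rad and angle between lock_block's own z axis and vertical below 0.06 rad and linear speed of lock_block below 0.02 m/s and contact force between the fingers and lock_block below 0.3 N and value of joint spindle between -0.18 and 0.18 rad); the robot touches nothing.
It fails at once if the block is tipped over (by more than 0.6 rad) (angle between lock_block's own z axis and vertical above 0.6 rad).
It fails at once if the bisque fish by the lever is knocked over (0.4 rad) or shifted by more than 40 mm (angle between fish_f's own z axis and vertical above 0.4 rad or distance of fish_f from where it was at the start of the episode above 0.04 m).
It fails at once if the glass bottle or the loose paint jar is knocked over (0.4 rad) or shifted by more than 40 mm (angle between any of sauce_bottle, paint_jar_7's own z axis and vertical above 0.4 rad or distance of any of sauce_bottle, paint_jar_7 from where it was at the start of the episode above 0.04 m).
It fails at once if the brush pot is knocked over (0.4 rad) or shifted by more than 40 mm (angle between brush_pot's own z axis and vertical above 0.4 rad or distance of brush_pot from where it was at the start of the episode above 0.04 m).
It also fails if it takes over 67 s, if anything falls off the work surface, if the arm or the gripper's body presses on something with over 40 N, if the wrist force passes 120 N, or if a joint passes its speed limit or range.

## Working session

There is one attempt and no reset: what is moved stays moved. The work goes in short steps, Python scripts to look and compute and a tool call to move; the robot and the scene stay as the last step left them, time stands still between calls to the robot, and variables do not carry over. Pictures are saved under pics/ and viewed, at most 10 in all, crops included, and the job is handed in when it is done.

Besides the shell and the picture viewer there is one more tool, called in YAML: its name, and indented under it one key for each argument. play_rows: Moves the arm, as the interface text tells. Shift numbers are shares of 800 mm and turn numbers shares of pi/2 rad, none past 1 either way. Its arguments: {"type":"object","properties":{"increments":{"type":"array","items":{"type":"object","properties":{"fingers":{"type":"number"},"slide":{"type":"array","items":{"type":"number","minimum":-1,"maximum":1}},"twist":{"type":"array","items":{"type":"number","minimum":-1,"maximum":1}}}}},"force":{"type":"number"}},"required":["increments"]}

```bash
mkdir -p pics; cat > h.py <<'E'
from workcell import *
import numpy as np, cv2
def shot(n,f):
    s=state(); c=capture(n); cv2.imwrite('pics/'+f+'.png',c['frame'][:,:,::-1])
    if n=='wrist':
        T=np.eye(4);T[:3,:3]=s['tool_rot'];T[:3,3]=s['tool_pos'];M=T@np.array(c['mount']);o=M[:3,3];R=M[:3,:3]
    else: o=np.array(c['origin']);R=np.array(c['attitude'])
    np.savez('pics/'+f,K=c['K'],o=o,R=R); 
    if set(c)-{'frame','K','origin','attitude','mount'}: print({k:c[k] for k in c if k not in('frame','K','origin','attitude','mount')})
    return c
def ray(f,u,v):
    d=np.load('pics/'+f+'.npz');p=np.linalg.inv(d['K'])@[u,v,1];return d['o'],d['R']@(p*[1,-1,-1])
def at(f,u,v,z):
    o,r=ray(f,u,v);return (o+r*(z-o[2])/r[2]).round(4)
def proj(f,P):
    d=np.load('pics/'+f+'.npz');p=(d['R'].T@(np.array(P)-d['o']))*[1,-1,-1];q=d['K']@p;return (q[:2]/q[2]).round(1)
def crop(f,g,u0,v0,u1,v1,k):
    cv2.imwrite('pics/'+g+'.png',cv2.resize(cv2.imread('pics/'+f+'.png')[v0:v1,u0:u1],None,fx=k,fy=k,interpolation=cv2.INTER_CUBIC))
def st():
    s=state();print('t',round(s['time_s'],2),'p',np.round(s['tool_pos'],4),'F',np.round(s['contact_force'],1),'w',round(s['width'],4),'g',np.round(s['grasp_force'],1));print(np.round(s['tool_rot'],3));return s
E
python3 - <<'E'
from h import *
c=shot('scene','s0');c=shot('top','t0');print(c['K'],c['origin'],c['attitude']);st()
a=np.hstack([cv2.imread('pics/s0.png'),cv2.imread('pics/t0.png')])
E
```

```text
[[420.26388342   0.         286.96972089]
 [  0.         420.26388342 213.84474037]
 [  0.           0.           1.        ]] [ 0.14653575 -0.06223708  1.47715664] [[-7.67200086e-03  9.82127180e-01 -1.88062071e-01]
 [-9.99969785e-01 -7.77076174e-03  2.12125357e-04]
 [-1.25305147e-03  1.88058017e-01  9.82157122e-01]]
t 0.1 p [ 0.1548 -0.5532  0.2305] F [ 0.1  0.1 -0.3] w 0.0857 g 0.0
[[ 0.963  0.269 -0.   ]
 [ 0.269 -0.963  0.002]
 [ 0.    -0.002 -1.   ]]
```

View pics/s0.png

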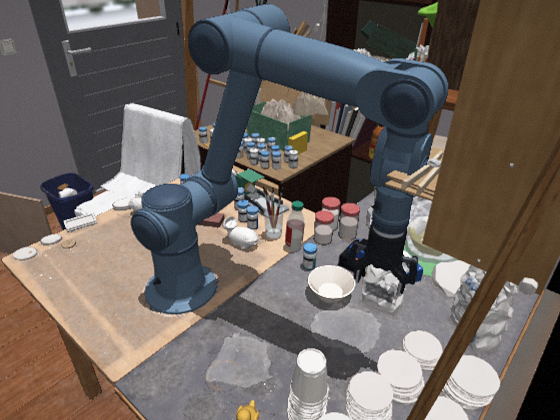

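View pics/t0.png

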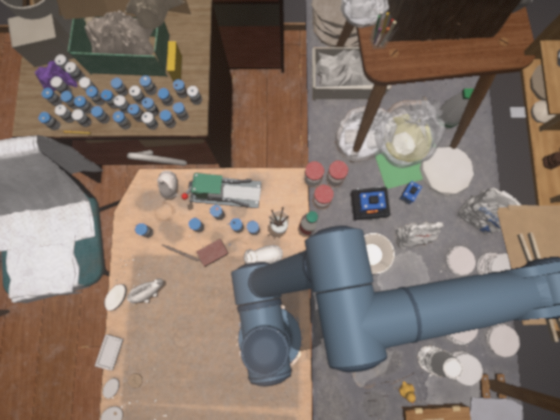

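The top view shows the case with the blue block near (370,203) and a loose small blue block near (412,192). The rotator's green headstock is near (207,187), its bed's open end near (260,194), and the red ball near (185,196). The fish is near (167,184), the pot near (279,222) and the bottle near (310,222). The block candidates are the one in the case (370,203) and the loose one (412,192). I'll choose the one in the case and check it in a crop.

```bash
python3 - <<'E'
from h import *
crop('t0','a',150,160,290,250,5.5)
crop('t0','b',290,150,430,250,5.5)
for n,u,v,z in [('case',370,203,.08),('small',412,192,.05),('ball',185,196,.1),('head',207,187,.104),('openend',261,194,.01)]: print(n,at('t0',u,v,z))
E
```

```text
case [ 0.4494 -0.3452  0.08  ]
small [ 0.494  -0.4996  0.05  ]
ball [0.4741 0.2801 0.1   ]
head [0.5037 0.2061 0.104 ]
openend [0.5007 0.03   0.01  ]
```

View pics/a.png

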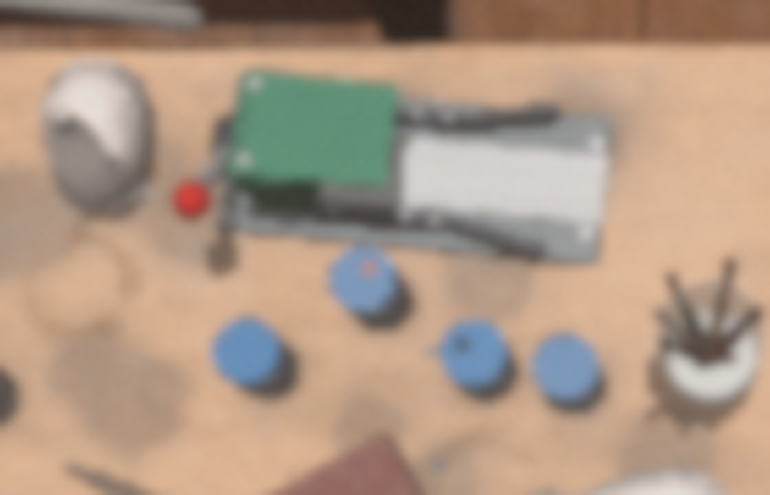

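View pics/b.png

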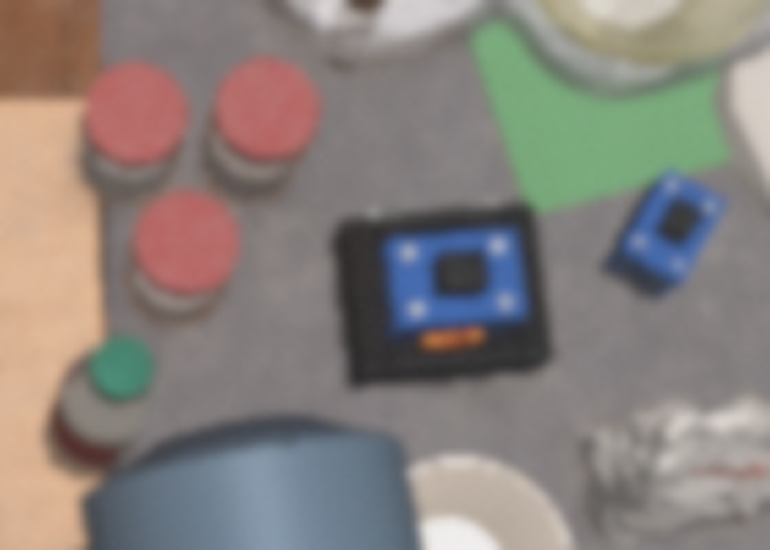

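```bash
python3 - <<'E'
from h import *
A=lambda X,Y,z:at('t0',150+X/5.5-.4,160+Y/5.5-.4,z)
B=lambda X,Y,z:at('t0',290+X/5.5-.4,150+Y/5.5-.4,z)
g=B(462,272,.094);print('grip',g)
d=[B(x,y,.07) for x,y in [(409,251),(499,244),(418,309),(506,302)]];print('dots',d,np.mean(d,0))
v=d[1]-d[0]+d[3]-d[2];print('block ang',np.degrees(np.arctan2(v[1],v[0])), np.linalg.norm(d[1]-d[0]),np.linalg.norm(d[2]-d[0]))
c=[B(x,y,.042) for x,y in [(343,222),(528,208),(549,354),(353,380)]];print('case',c)
e=[A(x,y,.01) for x,y in [(612,122),(596,262)]];print('open end',e,np.mean(e,0),np.linalg.norm(e[0]-e[1]))
hd=[A(x,y,.104) for x,y in [(250,70),(398,85),(390,185),(235,180)]];print('hood',hd)
print('ball',[A(190,200,z) for z in (.07,.09,.11,.13)])
for n,X,Y,z in [('j1',364,278,.082),('j2',248,352,.082),('j3',475,353,.082),('j4',567,366,.082),('pot',710,360,.1),('fish',105,135,.06)]:print(n,A(X,Y,z))
print('bottle',B(122,367,.182),'red',B(135,112,.1),B(187,242,.1))
E
```

```text
grip [ 0.4599 -0.3551  0.094 ]
dots [array([ 0.479 , -0.3277,  0.07  ]), array([ 0.4831, -0.3841,  0.07  ]), array([ 0.4419, -0.3317,  0.07  ]), array([ 0.4459, -0.3867,  0.07  ])] [ 0.462475 -0.35755   0.07    ]
block ang -85.84128792318361 0.05654882845824483 0.03731501038456237
case [array([ 0.505 , -0.2916,  0.042 ]), array([ 0.5133, -0.4103,  0.042 ]), array([ 0.4181, -0.4186,  0.042 ]), array([ 0.4024, -0.2942,  0.042 ])]
open end [array([0.546 , 0.0307, 0.01  ]), array([0.4523, 0.0407, 0.01  ])] [0.49915 0.0357  0.01   ] 0.09423210705486751
hood [array([0.5553, 0.2481, 0.104 ]), array([0.545 , 0.1566, 0.104 ]), array([0.4817, 0.1602, 0.104 ]), array([0.4856, 0.255 , 0.104 ])]
ball [array([0.4814, 0.2905, 0.07  ]), array([0.4766, 0.2855, 0.09  ]), array([0.4718, 0.2805, 0.11  ]), array([0.4671, 0.2755, 0.13  ])]
j1 [0.4283 0.1784 0.082 ]
j2 [0.3827 0.2483 0.082 ]
j3 [0.381  0.1094 0.082 ]
j4 [0.3725 0.053  0.082 ]
pot [ 0.3726 -0.0348  0.1   ]
fish [0.5264 0.3484 0.06  ]
bottle [ 0.386  -0.1402  0.182 ] red [ 0.5616 -0.1562  0.1   ] [ 0.4787 -0.1864  0.1   ]
```

```bash
cat >> h.py <<'E'
def go(p,yaw,cmd=None):
    "slide and twist fractions to world TCP p with tool x at yaw deg, tool down"
    from scipy.spatial.transform import Rotation as Q
    s=state();R=np.array(s['tool_rot']) if cmd is None else cmd[1];q=np.array(s['tool_pos']) if cmd is None else cmd[0]
    a=np.radians(yaw);T=np.array([[np.cos(a),np.sin(a),0],[np.sin(a),-np.cos(a),0],[0,0,-1]])
    print('slide',(R.T@(np.array(p)-q)/.8).round(4),'twist',(Q.from_matrix(R.T@T).as_rotvec()/(np.pi/2)).round(4))
E
python3 - <<'E'
from h import *
go([.461,-.357,.27],94.2)
E
```

```text
slide [ 0.4346 -0.1331 -0.0491] twist [-0.0009 -0.0009 -0.873 ]
```

play_rows:
  increments:
    - {"fingers":1,"slide":[0,0,-0.05],"twist":[0,0,0]}
    - {"fingers":1,"slide":[0.08,-0.03,-0.05],"twist":[0,0,-0.12]}
    - {"fingers":1,"slide":[0.15,-0.05,-0.05],"twist":[0,0,-0.23]}
    - {"fingers":1,"slide":[0.22,-0.07,-0.05],"twist":[0,0,-0.35]}
    - {"fingers":1,"slide":[0.29,-0.09,-0.05],"twist":[0,0,-0.47]}
    - {"fingers":1,"slide":[0.36,-0.11,-0.05],"twist":[0,0,-0.58]}
    - {"fingers":1,"slide":[0.435,-0.133,-0.05],"twist":[0,0,-0.7]}
    - {"fingers":1,"slide":[0.435,-0.133,-0.05],"twist":[0,0,-0.82]}

```text
time_s: 1.1
tool_pos: [0.4645, -0.3543, 0.2704]
tool_rot: [[-0.001, 1.0, -0.0], [1.0, 0.001, 0.002], [0.002, -0.0, -1.0]]
contact_force: [-0.5, -0.4, 0.2]
width: 0.0852
grasp_force: 0.0
```

```bash
python3 - <<'E'
from h import *
st();go([.461,-.357,.27],94.2);shot('wrist','w1')
print(proj('w1',[.461,-.357,.094]))
E
```

```text
t 1.1 p [ 0.4645 -0.3543  0.2704] F [-0.5 -0.4  0.2] w 0.0852 g 0.0
[[-0.001  1.    -0.   ]
 [ 1.     0.001  0.002]
 [ 0.002 -0.    -1.   ]]
slide [-0.0033 -0.0044  0.0005] twist [-0.0001 -0.001  -0.0462]
[272.5 192.5]
```

View pics/w1.png

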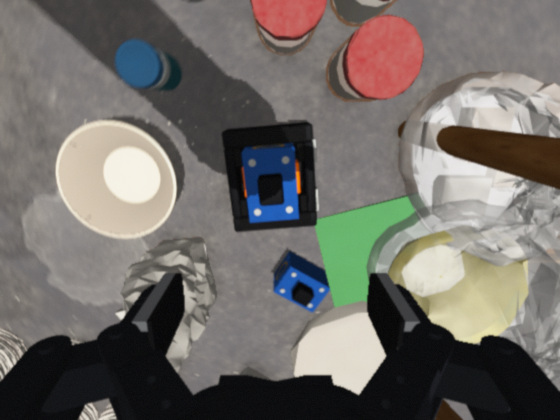

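The wrist view shows the large blue block in the case, with its grip at (270,189) and dots at (252,162), (285,160), (257,213) and (291,211). The small look-alike is at (300,280), and the loose jar is at (140,65).

```bash
python3 - <<'E'
from h import *
print(at('w1',270,189,.094))
d=[at('w1',u,v,.07) for u,v in [(252,162),(285,160),(257,213),(291,211)]];m=np.mean(d,0)
v=d[0]-d[2]+d[1]-d[3];print(m,np.degrees(np.arctan2(v[1],v[0])))
c=[at('w1',u,v,.042) for u,v in [(223,130),(312,122),(316,224),(234,230)]];print(c,np.mean(c,0))
print('jar',at('w1',138,64,.082),'red',at('w1',383,57,.1),at('w1',288,5,.1))
go([m[0],m[1],.12],94.5)
E
```

```text
[ 0.4584 -0.3533  0.094 ]
[ 0.459425 -0.35725   0.07    ] 95.80923430631387
[array([ 0.4049, -0.2981,  0.042 ]), array([ 0.5047, -0.2894,  0.042 ]), array([ 0.5141, -0.4108,  0.042 ]), array([ 0.4125, -0.4188,  0.042 ])] [ 0.45905  -0.354275  0.042   ]
jar [ 0.3342 -0.2351  0.082 ] red [ 0.5593 -0.2314  0.1   ] [ 0.4745 -0.1915  0.1   ]
slide [-0.0023 -0.0044  0.1881] twist [-0.0006 -0.0006 -0.0485]
```

play_rows:
  increments:
    - {"fingers":1,"slide":[-0.001,-0.007,0.06],"twist":[0,0,-0.048]}
    - {"fingers":1,"slide":[-0.001,-0.007,0.12],"twist":[0,0,-0.048]}
    - {"fingers":1,"slide":[-0.001,-0.007,0.18],"twist":[0,0,-0.048]}
    - {"fingers":1,"slide":[-0.001,-0.007,0.22],"twist":[0,0,-0.048]}
    - {"fingers":0.8,"slide":[-0.001,-0.007,0.24],"twist":[0,0,-0.048]}
    - {"fingers":0.6,"slide":[-0.001,-0.007,0.246],"twist":[0,0,-0.048]}
    - {"fingers":0.5,"slide":[-0.001,-0.007,0.246],"twist":[0,0,-0.048]}
    - {"fingers":0.5,"slide":[-0.001,-0.007,0.246],"twist":[0,0,-0.048]}
  force: 80

```text
time_s: 2.15
tool_pos: [0.4567, -0.3592, 0.076]
tool_rot: [[-0.063, 0.998, 0.002], [0.998, 0.063, -0.002], [-0.002, 0.002, -1.0]]
contact_force: [0.2, -0.2, 0.8]
width: 0.0423
grasp_force: 0.0
```

```bash
python3 - <<'E'
from h import *
st();shot('wrist','w2');crop('w2','w2c',180,180,420,360,3.2)
E
```

```text
t 2.15 p [ 0.4567 -0.3592  0.076 ] F [ 0.2 -0.2  0.8] w 0.0423 g 0.0
[[-0.063  0.998  0.002]
 [ 0.998  0.063 -0.002]
 [-0.002  0.002 -1.   ]]
```

View pics/w2.png

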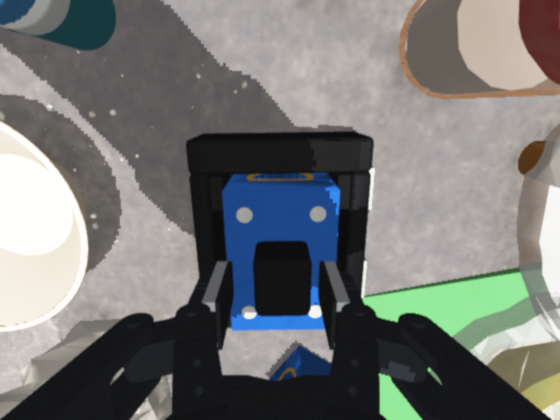

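The fingers (inner edges near 233 and 322) flank the black grip (254 to 310). I'll shift a little forward and close.

play_rows:
  increments:
    - {"fingers":0.5,"slide":[0.004,0.002,0.002],"twist":[0,0,0]}
    - {"fingers":0.3,"slide":[0.004,0.002,0.002],"twist":[0,0,0]}
    - {"fingers":0,"slide":[0.004,0.002,0.002],"twist":[0,0,0]}
    - {"fingers":0,"slide":[0.004,0.002,0.002],"twist":[0,0,0]}
    - {"fingers":0,"slide":[0.004,0.002,0.002],"twist":[0,0,0]}
    - {"fingers":0,"slide":[0.004,0.002,0.002],"twist":[0,0,0]}
    - {"fingers":0,"slide":[0.004,0.002,0.002],"twist":[0,0,0]}
    - {"fingers":0,"slide":[0.004,0.002,0.002],"twist":[0,0,0]}
  force: 80

```text
time_s: 3.2
tool_pos: [0.4583, -0.3548, 0.0736]
tool_rot: [[-0.064, 0.998, 0.002], [0.998, 0.064, 0.0], [0.0, 0.002, -1.0]]
contact_force: [3.5, 3.6, 6.0]
width: 0.0244
grasp_force: 79.2
```

play_rows:
  increments:
    - {"fingers":0,"slide":[0.004,0.002,-0.01],"twist":[0,0,0]}
    - {"fingers":0,"slide":[0.004,0.002,-0.025],"twist":[0,0,0]}
    - {"fingers":0,"slide":[0.004,0.002,-0.04],"twist":[0,0,0]}
    - {"fingers":0,"slide":[0.004,0.002,-0.06],"twist":[0,0,0]}
    - {"fingers":0,"slide":[0.004,0.002,-0.09],"twist":[0,0,0]}
    - {"fingers":0,"slide":[0.004,0.002,-0.13],"twist":[0,0,0]}
    - {"fingers":0,"slide":[0.004,0.002,-0.18],"twist":[0,0,0]}
    - {"fingers":0,"slide":[0.004,0.002,-0.23],"twist":[0,0,0]}
  force: 80

```text
time_s: 4.2
tool_pos: [0.4572, -0.3506, 0.2587]
tool_rot: [[-0.063, 0.998, -0.002], [0.998, 0.063, 0.001], [0.002, -0.002, -1.0]]
contact_force: [-0.1, -0.7, -3.5]
width: 0.0247
grasp_force: 80.1
```

```bash
python3 - <<'E'
from h import *
s=st();print(np.round(s['joint_positions'],2));go([.503,.085,.30],85)
E
```

```text
t 4.2 p [ 0.4572 -0.3506  0.2587] F [-0.1 -0.7 -3.5] w 0.0247 g 80.1
[[-0.063  0.998 -0.002]
 [ 0.998  0.063  0.001]
 [ 0.002 -0.002 -1.   ]]
[-0.76  0.38  0.15  1.35 -0.    0.74]
slide [ 0.5398  0.0913 -0.0509] twist [-0.0012 -0.0009  0.0957]
```

play_rows:
  increments:
    - {"fingers":0,"slide":[0.01,0,-0.06],"twist":[0,0,0.01]}
    - {"fingers":0,"slide":[0.06,0.01,-0.09],"twist":[0,0,0.03]}
    - {"fingers":0,"slide":[0.13,0.03,-0.09],"twist":[0,0,0.05]}
    - {"fingers":0,"slide":[0.2,0.05,-0.09],"twist":[0,0,0.07]}
    - {"fingers":0,"slide":[0.27,0.07,-0.09],"twist":[0,0,0.096]}
    - {"fingers":0,"slide":[0.34,0.09,-0.09],"twist":[0,0,0.096]}
    - {"fingers":0,"slide":[0.4,0.09,-0.09],"twist":[0,0,0.096]}
    - {"fingers":0,"slide":[0.43,0.09,-0.09],"twist":[0,0,0.096]}

```text
time_s: 5.2
tool_pos: [0.5066, -0.0012, 0.3296]
tool_rot: [[0.085, 0.996, -0.002], [0.996, -0.085, 0.0], [0.0, -0.002, -1.0]]
contact_force: [0.3, -0.4, -3.4]
width: 0.0242
grasp_force: 80.1
```

play_rows:
  increments:
    - {"fingers":0,"slide":[0,0,0],"twist":[0,0,0]}
    - {"fingers":0,"slide":[0,0,0],"twist":[0,0,0]}
    - {"fingers":0,"slide":[0,0,0],"twist":[0,0,0]}
    - {"fingers":0,"slide":[0,0,0],"twist":[0,0,0]}
    - {"fingers":0,"slide":[0,0,0],"twist":[0,0,0]}
    - {"fingers":0,"slide":[0,0,0],"twist":[0,0,0]}
    - {"fingers":0,"slide":[0,0,0],"twist":[0,0,0]}
    - {"fingers":0,"slide":[0,0,0],"twist":[0,0,0]}

```text
time_s: 6.2
tool_pos: [0.5086, -0.0038, 0.3289]
tool_rot: [[0.087, 0.996, -0.0], [0.996, -0.087, -0.0], [-0.0, -0.0, -1.0]]
contact_force: [-0.7, -0.6, -3.6]
width: 0.024
grasp_force: 80.1
```

```bash
python3 - <<'E'
from h import *
s=st();shot('wrist','w3');f='w3'
i=cv2.imread('pics/w3.png');cv2.imwrite('pics/w3b.png',cv2.resize(i,(800,600),interpolation=cv2.INTER_CUBIC))
E
```

```text
t 6.2 p [ 0.5086 -0.0038  0.3289] F [-0.7 -0.6 -3.6] w 0.024 g 80.1
[[ 0.087  0.996 -0.   ]
 [ 0.996 -0.087 -0.   ]
 [-0.    -0.    -1.   ]]
```

View pics/w3b.png

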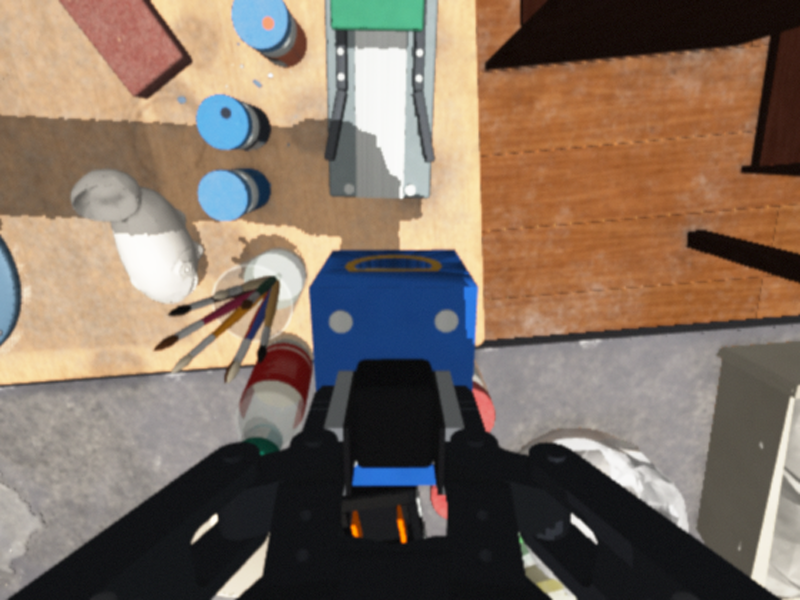

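The wrist view (shown at 1.43x) shows the held block level, and the bed's open end with corners at (330,197) and (429,197). The bed's right edge runs up to (436,15), and the hood's front edge runs from (331,27) to (424,29). The rail tips are at (330,158) and (429,158).

```bash
python3 - <<'E'
from h import *
k=.7
P=lambda u,v,z:at('w3',u*k,v*k,z)
a,b=P(330,197,.01),P(429,197,.01);c=P(435.5,20,.01);h1,h2=P(331,27,.102),P(424,29,.102)
print(a,b,c,h1,h2)
an=lambda v:np.degrees(np.arctan2(v[1],v[0])).round(2)
print('yaw from end',an(b-a)+90,'edge',an(c-b),'hood',an(h2-h1)+90,np.linalg.norm(b-a),np.linalg.norm(h2-h1))
m=(a+b)/2;hm=(h1+h2)/2;print('axis',an(hm[:2]-m[:2]),np.linalg.norm((hm-m)[:2]))
r1,r2=P(342,90,.028),P(417,90,.028);print('rails',r1,r2,np.linalg.norm(r1-r2))
print('pot',P(272,275,.1),'jar',P(226,193,.082),P(225,120,.082))
# where the held block's dots are: check yaw of block vs tool
d=P(341,321,.317),P(446,321,.317);print(d)
s=state();print(np.degrees(np.arctan2(s['tool_rot'][1][0],s['tool_rot'][0][0])))
E
```

```text
[0.449  0.0405 0.01  ] [0.5464 0.0319 0.01  ] [0.5617 0.1838 0.01  ] [0.4784 0.1646 0.102 ] [0.544  0.1576 0.102 ]
yaw from end 84.95 edge 84.25 hood 83.91 0.09777893433659418 0.06597241847924029
axis 83.83 0.12562746514994244
rails [0.4743 0.1328 0.028 ] [0.5404 0.127  0.028 ] 0.06635397501280536
pot [ 0.4052 -0.0117  0.1   ] jar [0.3738 0.0569 0.082 ] [0.3844 0.1126 0.082 ]
(array([0.4915, 0.0212, 0.317 ]), array([0.529 , 0.0179, 0.317 ]))
85.00089197173197
```

```bash
python3 - <<'E'
from h import *
go([.503,.086,.10],84.2)
E
```

```text
slide [ 0.1112 -0.0168  0.2861] twist [0.     0.0001 0.0089]
```

play_rows:
  increments:
    - {"fingers":0,"slide":[0.06,-0.01,0],"twist":[0,0,0.009]}
    - {"fingers":0,"slide":[0.111,-0.017,0.02],"twist":[0,0,0.009]}
    - {"fingers":0,"slide":[0.111,-0.017,0.08],"twist":[0,0,0.009]}
    - {"fingers":0,"slide":[0.111,-0.017,0.14],"twist":[0,0,0.009]}
    - {"fingers":0,"slide":[0.111,-0.017,0.2],"twist":[0,0,0.009]}
    - {"fingers":0,"slide":[0.111,-0.017,0.25],"twist":[0,0,0.009]}
    - {"fingers":0,"slide":[0.111,-0.017,0.286],"twist":[0,0,0.009]}
    - {"fingers":0,"slide":[0.111,-0.017,0.286],"twist":[0,0,0.009]}

```text
time_s: 7.25
tool_pos: [0.5003, 0.0857, 0.0979]
tool_rot: [[0.101, 0.995, -0.006], [0.995, -0.101, -0.0], [-0.001, -0.006, -1.0]]
contact_force: [0.2, -0.1, -3.3]
width: 0.0244
grasp_force: 80.1
```

```bash
python3 - <<'E'
from h import *
st();go([.503,.086,.076],84.2)
E
```

```text
t 7.25 p [0.5003 0.0857 0.0979] F [ 0.2 -0.1 -3.3] w 0.0244 g 80.1
[[ 0.101  0.995 -0.006]
 [ 0.995 -0.101 -0.   ]
 [-0.001 -0.006 -1.   ]]
slide [0.0007 0.0035 0.0274] twist [-0.0036  0.0006 -0.0001]
```

play_rows:
  increments:
    - {"fingers":0,"slide":[0,0,0.008],"twist":[0,0,0]}
    - {"fingers":0,"slide":[0,0,0.014],"twist":[0,0,0]}
    - {"fingers":0,"slide":[0,0,0.02],"twist":[0,0,0]}
    - {"fingers":0,"slide":[0,0,0.024],"twist":[0,0,0]}
    - {"fingers":0,"slide":[0,0,0.027],"twist":[0,0,0]}
    - {"fingers":0,"slide":[0,0,0.029],"twist":[0,0,0]}
    - {"fingers":0,"slide":[0,0,0.029],"twist":[0,0,0]}
    - {"fingers":0,"slide":[0,0,0.029],"twist":[0,0,0]}

```text
time_s: 8.25
tool_pos: [0.5029, 0.0858, 0.077]
tool_rot: [[0.101, 0.995, 0.0], [0.995, -0.101, -0.0], [-0.0, 0.0, -1.0]]
contact_force: [0.0, 0.4, -4.1]
width: 0.0242
grasp_force: 80.2
```

play_rows:
  increments:
    - {"fingers":0,"slide":[0,0,0.001],"twist":[0,0,0]}
    - {"fingers":0,"slide":[0,0,0.002],"twist":[0,0,0]}
    - {"fingers":0,"slide":[0,0,0.002],"twist":[0,0,0]}
    - {"fingers":0,"slide":[0,0,0.002],"twist":[0,0,0]}
    - {"fingers":0,"slide":[0,0,0.002],"twist":[0,0,0]}
    - {"fingers":0,"slide":[0,0,0.002],"twist":[0,0,0]}
    - {"fingers":0,"slide":[0,0,0.002],"twist":[0,0,0]}
    - {"fingers":0,"slide":[0,0,0.002],"twist":[0,0,0]}

```text
time_s: 9.25
tool_pos: [0.503, 0.0858, 0.0756]
tool_rot: [[0.101, 0.995, 0.0], [0.995, -0.101, -0.0], [-0.0, 0.0, -1.0]]
contact_force: [-1.3, 0.6, 4.5]
width: 0.0245
grasp_force: 80.9
```

play_rows:
  increments:
    - {"fingers":0.3,"slide":[0,0,0],"twist":[0,0,0]}
    - {"fingers":0.5,"slide":[0,0,0],"twist":[0,0,0]}
    - {"fingers":0.6,"slide":[0,0,0],"twist":[0,0,0]}
    - {"fingers":0.6,"slide":[0,0,0],"twist":[0,0,0]}
    - {"fingers":0.6,"slide":[0,0,-0.03],"twist":[0,0,0]}
    - {"fingers":0.6,"slide":[0,0,-0.08],"twist":[0,0,0]}
    - {"fingers":0.6,"slide":[0,0,-0.15],"twist":[0,0,0]}
    - {"fingers":0.6,"slide":[0,0,-0.2],"twist":[0,0,0]}

```text
time_s: 10.25
tool_pos: [0.5034, 0.0859, 0.2377]
tool_rot: [[0.101, 0.995, 0.002], [0.995, -0.101, -0.0], [0.0, 0.002, -1.0]]
contact_force: [-0.6, -0.1, -0.0]
width: 0.0513
grasp_force: 0.0
```

```bash
python3 - <<'E'
from h import *
s=st();shot('wrist','w4');f='w4';shot('top','t1')
i=cv2.imread('pics/w4.png')
t=cv2.resize(cv2.imread('pics/t1.png')[160:250,150:290],None,fx=4,fy=4)
cv2.imwrite('pics/w4b.png',np.vstack([i,cv2.resize(t,(560,360))])[:780])
cv2.imwrite('pics/w4b.png',cv2.resize(np.vstack([i,cv2.resize(t,(560,360))]),None,fx=.76,fy=.76))
E
```

```text
t 10.25 p [0.5034 0.0859 0.2377] F [-0.6 -0.1 -0. ] w 0.0513 g 0.0
[[ 0.101  0.995  0.002]
 [ 0.995 -0.101 -0.   ]
 [ 0.     0.002 -1.   ]]
```

View pics/w4.png

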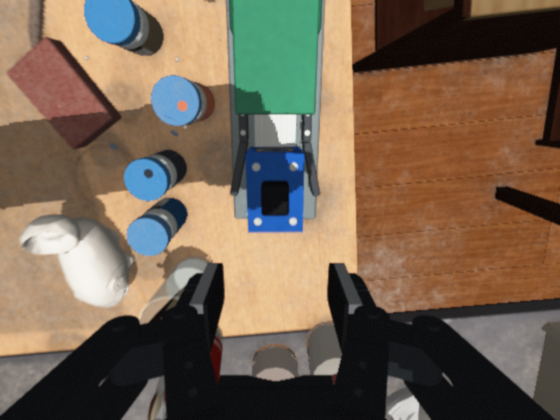

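The block stands upright and in line on the bed, with its grip at (274,198) and the hood ahead. Next is the lever, and I'll find the red ball with the wrist camera by colour.

play_rows:
  increments:
    - {"fingers":0.6,"slide":[0,0,-0.06],"twist":[0,0,0]}
    - {"fingers":0.6,"slide":[0.04,-0.02,-0.08],"twist":[0,0,0]}
    - {"fingers":0.7,"slide":[0.1,-0.04,-0.08],"twist":[0,0,0]}
    - {"fingers":0.8,"slide":[0.12,-0.04,-0.08],"twist":[0,0,0]}
    - {"fingers":0.8,"slide":[0.12,-0.04,-0.08],"twist":[0,0,0]}
    - {"fingers":0.8,"slide":[0.12,-0.04,-0.08],"twist":[0,0,0]}
    - {"fingers":0.8,"slide":[0.12,-0.04,-0.08],"twist":[0,0,0]}
    - {"fingers":0.8,"slide":[0.12,-0.04,-0.08],"twist":[0,0,0]}

```text
time_s: 11.35
tool_pos: [0.4809, 0.1838, 0.2992]
tool_rot: [[0.103, 0.995, -0.0], [0.995, -0.103, -0.0], [-0.0, -0.0, -1.0]]
contact_force: [-0.0, -0.6, 1.3]
width: 0.0684
grasp_force: 0.0
```

```bash
cat >> h.py <<'E'
def ball(f):
    h=cv2.cvtColor(cv2.imread('pics/'+f+'.png'),cv2.COLOR_BGR2HSV)
    m=(((h[...,0]<8)|(h[...,0]>172))&(h[...,1]>170)&(h[...,2]>70)).astype(np.uint8)
    n,_,s,c=cv2.connectedComponentsWithStats(m)
    O=np.array([.511,.161,0]);x=np.array([.101,.995,0]);y=np.array([-.995,.101,0])
    for i in range(1,n):
        if s[i,4]>25:
            u,v=c[i]; o,r=ray(f,u,v); t=((O+.112*x-o)@x)/(r@x); p=o+r*t  # meet lever plane
            q=p-O;print('px',c[i].round(1),s[i],'P',p.round(4),'rad',np.hypot(q@y,q[2]-.043).round(4),'ang',np.arctan2(-(q@y),q[2]-.043).round(3))
            for z in (.122,.138): 
                p=at(f,u,v,z);print('  z',z,p,'rot',((p-O)@x).round(4),((p-O)@y).round(4))
E
python3 - <<'E'
from h import *
s=st();shot('wrist','w5');ball('w5')
E
```

```text
t 11.35 p [0.4809 0.1838 0.2992] F [-0.  -0.6  1.3] w 0.0684 g 0.0
[[ 0.103  0.995 -0.   ]
 [ 0.995 -0.103 -0.   ]
 [-0.    -0.    -1.   ]]
px [250.6  94.1] [239  82  24  26 487] P [0.4657 0.2782 0.1084] rad 0.0867 ang -0.716
  z 0.122 [0.4667 0.2776 0.122 ] rot 0.1115 0.0559
  z 0.138 [0.4678 0.2769 0.138 ] rot 0.111 0.0547
px [219.2 368.9] [215 358   7  21  30] P [0.4926 0.2755 0.4522] rad 0.4103 ang -0.073
  z 0.122 [ 0.3862 -0.0396  0.122 ] rot -0.2122 0.1039
  z 0.138 [ 0.3914 -0.0244  0.138 ] rot -0.1966 0.1003
```

View pics/w5.png

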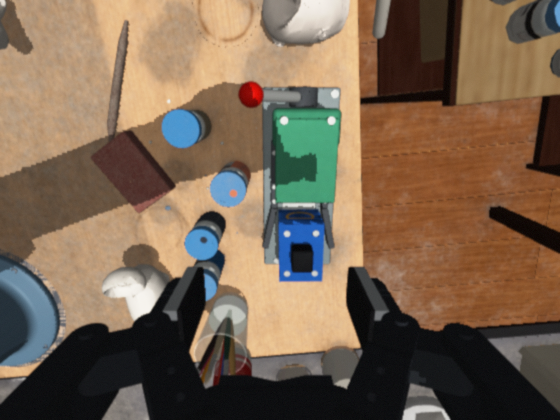

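The red ball is at (251,94), with the rod running right from it to the headstock. The fish is at (305,15), well beyond, and the block stands clear of the shaft at (301,255). I'll straddle the ball.

play_rows:
  increments:
    - {"fingers":0.8,"slide":[0.06,-0.02,0.0],"twist":[0,0,0]}
    - {"fingers":0.8,"slide":[0.115,-0.03,0.02],"twist":[0,0,0]}
    - {"fingers":0.8,"slide":[0.115,-0.03,0.08],"twist":[0,0,0]}
    - {"fingers":0.8,"slide":[0.115,-0.03,0.14],"twist":[0,0,0]}
    - {"fingers":0.8,"slide":[0.115,-0.03,0.19],"twist":[0,0,0]}
    - {"fingers":0.8,"slide":[0.115,-0.03,0.22],"twist":[0,0,0]}
    - {"fingers":0.8,"slide":[0.115,-0.03,0.234],"twist":[0,0,0]}
    - {"fingers":0.8,"slide":[0.115,-0.03,0.234],"twist":[0,0,0]}

```text
time_s: 12.4
tool_pos: [0.466, 0.2783, 0.1119]
tool_rot: [[0.102, 0.995, -0.001], [0.995, -0.102, -0.0], [-0.0, -0.001, -1.0]]
contact_force: [0.2, -0.2, 0.1]
width: 0.0686
grasp_force: 0.0
```

play_rows:
  increments:
    - {"fingers":0.6,"slide":[0,0,0],"twist":[0,0,0]}
    - {"fingers":0.45,"slide":[0,0,0],"twist":[0,0,0]}
    - {"fingers":0.3,"slide":[0,0,0],"twist":[0,0,0]}
    - {"fingers":0.2,"slide":[0,0,0],"twist":[0,0,0]}
    - {"fingers":0.2,"slide":[0,0,0],"twist":[0,0,0]}
    - {"fingers":0.2,"slide":[0,0,0],"twist":[0,0,0]}
    - {"fingers":0.2,"slide":[0,0,0],"twist":[0,0,0]}
    - {"fingers":0.2,"slide":[0,0,0],"twist":[0,0,0]}
  force: 20

```text
time_s: 13.4
tool_pos: [0.4665, 0.2788, 0.1125]
tool_rot: [[0.101, 0.995, 0.001], [0.995, -0.101, 0.0], [0.001, 0.001, -1.0]]
contact_force: [-0.3, 0.2, 5.3]
width: 0.0224
grasp_force: 19.8
```

```bash
python3 - <<'E'
from h import *
s=st();shot('wrist','w6');ball('w6')
E
```

```text
t 13.4 p [0.4665 0.2788 0.1125] F [-0.3  0.2  5.3] w 0.0224 g 19.8
[[ 0.101  0.995  0.001]
 [ 0.995 -0.101  0.   ]
 [ 0.001  0.001 -1.   ]]
px [275.4 285.4] [ 252  262   48   48 1846] P [0.466  0.2782 0.1194] rad 0.0951 ang -0.638
  z 0.122 [0.4661 0.2797 0.122 ] rot 0.1136 0.0567
  z 0.138 [0.4671 0.2893 0.138 ] rot 0.1232 0.0566
```

play_rows:
  increments:
    - {"fingers":0.2,"slide":[0,0.008,-0.006],"twist":[0,0,0]}
    - {"fingers":0.2,"slide":[0,0.016,-0.0105],"twist":[0,0,0]}
    - {"fingers":0.2,"slide":[0,0.025,-0.0145],"twist":[0,0,0]}
    - {"fingers":0.2,"slide":[0,0.0335,-0.018],"twist":[0,0,0]}
    - {"fingers":0.2,"slide":[0,0.043,-0.0205],"twist":[0,0,0]}
    - {"fingers":0.2,"slide":[0,0.052,-0.022],"twist":[0,0,0]}
    - {"fingers":0.2,"slide":[0,0.062,-0.0235],"twist":[0,0,0]}
    - {"fingers":0.2,"slide":[0,0.071,-0.024],"twist":[0,0,0]}

```text
time_s: 14.45
tool_pos: [0.5202, 0.2729, 0.131]
tool_rot: [[0.101, 0.995, -0.006], [0.995, -0.101, 0.0], [-0.0, -0.006, -1.0]]
contact_force: [-6.9, 0.6, 7.3]
width: 0.0217
grasp_force: 20.6
```

play_rows:
  increments:
    - {"fingers":0.2,"slide":[0,0,0],"twist":[0,0,0]}
    - {"fingers":0.2,"slide":[0,0,0],"twist":[0,0,0]}
    - {"fingers":0.2,"slide":[0,0,0],"twist":[0,0,0]}
    - {"fingers":0.2,"slide":[0,0,0],"twist":[0,0,0]}
    - {"fingers":0.5,"slide":[0,0,0],"twist":[0,0,0]}
    - {"fingers":0.7,"slide":[0,0,0],"twist":[0,0,0]}
    - {"fingers":0.8,"slide":[0,0,0],"twist":[0,0,0]}
    - {"fingers":0.8,"slide":[0,0,0],"twist":[0,0,0]}

```text
time_s: 15.45
tool_pos: [0.523, 0.2727, 0.1313]
tool_rot: [[0.102, 0.995, 0.001], [0.995, -0.102, -0.0], [-0.0, 0.001, -1.0]]
contact_force: [0.4, 0.0, -0.6]
width: 0.0682
grasp_force: 0.0
```

```bash
python3 - <<'E'
from h import *
s=st();shot('wrist','w7');ball('w7')
E
```

```text
t 15.45 p [0.523  0.2727 0.1313] F [ 0.4  0.  -0.6] w 0.0682 g 0.0
[[ 0.102  0.995  0.001]
 [ 0.995 -0.102 -0.   ]
 [-0.     0.001 -1.   ]]
px [272.1 284.4] [ 248  260   49   50 1844] P [0.521  0.2726 0.138 ] rad 0.095 ang -0.014
  z 0.122 [0.5198 0.263  0.122 ] rot 0.1024 0.0015
  z 0.138 [0.521  0.2726 0.138 ] rot 0.1121 0.0013
```

The lever is upright (−0.014 rad). I'll rise, shut the fingers and go behind the block.

play_rows:
  increments:
    - {"fingers":0.8,"slide":[0,0,-0.06],"twist":[0,0,0]}
    - {"fingers":0.8,"slide":[0,0,-0.13],"twist":[0,0,0]}
    - {"fingers":0.5,"slide":[-0.01,0,-0.18],"twist":[0,0,0]}
    - {"fingers":0.2,"slide":[-0.08,0,-0.18],"twist":[0,0,0]}
    - {"fingers":0,"slide":[-0.15,0,-0.18],"twist":[0,0,0]}
    - {"fingers":0,"slide":[-0.22,0,-0.18],"twist":[0,0,0]}
    - {"fingers":0,"slide":[-0.29,0,-0.18],"twist":[0,0,0]}
    - {"fingers":0,"slide":[-0.33,0,-0.18],"twist":[0,0,0]}

```text
time_s: 16.5
tool_pos: [0.4955, 0.0078, 0.2755]
tool_rot: [[0.104, 0.995, 0.0], [0.995, -0.104, -0.001], [-0.001, 0.001, -1.0]]
contact_force: [0.5, -0.1, 0.9]
width: 0.0002
grasp_force: 0.0
```

```bash
python3 - <<'E'
from h import *
s=st();go([.4962,.0147,.056],84.2);shot('wrist','w8');ball('w8');shot('top','t2');ball('t2')
E
```

```text
t 16.5 p [0.4955 0.0078 0.2755] F [ 0.5 -0.1  0.9] w 0.0002 g 0.0
[[ 0.104  0.995  0.   ]
 [ 0.995 -0.104 -0.001]
 [-0.001  0.001 -1.   ]]
slide [ 8.900e-03 -1.000e-04  2.743e-01] twist [ 0.0003  0.0004 -0.0016]
px [167.7 237.9] [161 232  16  11  36] P [0.6819 0.2562 0.8551] rad 0.8278 ang 0.195
  z 0.122 [ 0.3834 -0.0247  0.122 ] rot -0.1977 0.1082
  z 0.138 [ 0.3899 -0.0185  0.138 ] rot -0.1908 0.1024
px [200.7 284.3] [186 271  30  31 505] P [0.6041 0.2641 0.7243] rad 0.6862 ang 0.12
  z 0.122 [ 0.4069 -0.0803  0.122 ] rot -0.2506 0.0792
  z 0.138 [ 0.4121 -0.0711  0.138 ] rot -0.2409 0.075
px [177.7 296.4] [174 287   9  17  56] P [0.6225 0.2623 0.7008] rad 0.6655 ang 0.152
  z 0.122 [ 0.3798 -0.0922  0.122 ] rot -0.2652 0.105
  z 0.138 [ 0.3866 -0.0824  0.138 ] rot -0.2547 0.0992
```

play_rows:
  increments:
    - {"fingers":0,"slide":[0,0,0.06],"twist":[0,0,0]}
    - {"fingers":0,"slide":[0,0,0.12],"twist":[0,0,0]}
    - {"fingers":0,"slide":[0,0,0.18],"twist":[0,0,0]}
    - {"fingers":0,"slide":[0,0,0.23],"twist":[0,0,0]}
    - {"fingers":0,"slide":[0,0,0.26],"twist":[0,0,0]}
    - {"fingers":0,"slide":[0,0,0.274],"twist":[0,0,0]}
    - {"fingers":0,"slide":[0,0,0.274],"twist":[0,0,0]}
    - {"fingers":0,"slide":[0,0,0.274],"twist":[0,0,0]}

```text
time_s: 17.6
tool_pos: [0.4971, 0.0102, 0.0573]
tool_rot: [[0.101, 0.995, 0.002], [0.995, -0.101, -0.0], [-0.0, 0.002, -1.0]]
contact_force: [0.3, -0.4, 0.2]
width: -0.0001
grasp_force: 0.0
```

```bash
python3 - <<'E'
from h import *
s=st();p=np.array(s['tool_pos'])-[.511,.161,0];print('rot',p@[.101,.995,0],p@[-.995,.101,0])
E
```

```text
t 17.6 p [0.4971 0.0102 0.0573] F [ 0.3 -0.4  0.2] w -0.0001 g 0.0
[[ 0.101  0.995  0.002]
 [ 0.995 -0.101 -0.   ]
 [-0.     0.002 -1.   ]]
rot -0.1514314746035036 -0.001394415565244906
```

play_rows:
  increments:
    - {"fingers":0,"slide":[0.013,0,0],"twist":[0,0,0]}
    - {"fingers":0,"slide":[0.025,0,0],"twist":[0,0,0]}
    - {"fingers":0,"slide":[0.035,0,0],"twist":[0,0,0]}
    - {"fingers":0,"slide":[0.045,0,0],"twist":[0,0,0]}
    - {"fingers":0,"slide":[0.055,0,0],"twist":[0,0,0]}
    - {"fingers":0,"slide":[0.065,0,0],"twist":[0,0,0]}
    - {"fingers":0,"slide":[0.075,0,0],"twist":[0,0,0]}
    - {"fingers":0,"slide":[0.085,0,0],"twist":[0,0,0]}

```text
time_s: 18.6
tool_pos: [0.5027, 0.0782, 0.056]
tool_rot: [[0.101, 0.995, -0.0], [0.995, -0.101, -0.0], [-0.0, -0.0, -1.0]]
contact_force: [0.1, -2.5, 3.4]
width: -0.0003
grasp_force: 1.8
```

play_rows:
  increments:
    - {"fingers":0,"slide":[0.006,0,0],"twist":[0,0,0]}
    - {"fingers":0,"slide":[0.012,0,0],"twist":[0,0,0]}
    - {"fingers":0,"slide":[0.018,0,0],"twist":[0,0,0]}
    - {"fingers":0,"slide":[0.024,0,0],"twist":[0,0,0]}
    - {"fingers":0,"slide":[0.03,0,0],"twist":[0,0,0]}
    - {"fingers":0,"slide":[0.036,0,0],"twist":[0,0,0]}
    - {"fingers":0,"slide":[0.04,0,0],"twist":[0,0,0]}
    - {"fingers":0,"slide":[0.04,0,0],"twist":[0,0,0]}

```text
time_s: 19.6
tool_pos: [0.506, 0.1103, 0.056]
tool_rot: [[0.101, 0.995, -0.0], [0.995, -0.101, 0.001], [0.001, -0.0, -1.0]]
contact_force: [-0.7, -1.0, 0.1]
width: -0.0002
grasp_force: 0.5
```

```bash
python3 - <<'E'
from h import *
s=st();p=np.array(s['tool_pos'])-[.511,.161,0];print('rot',p@[.101,.995,0],p@[-.995,.101,0])
E
```

```text
t 19.6 p [0.506  0.1103 0.056 ] F [-0.7 -1.   0.1] w -0.0002 g 0.5
[[ 0.101  0.995 -0.   ]
 [ 0.995 -0.101  0.001]
 [ 0.001 -0.    -1.   ]]
rot -0.05093332461590199 -0.0001846345750613305
```

play_rows:
  increments:
    - {"fingers":0,"slide":[0.004,0,0],"twist":[0,0,0]}
    - {"fingers":0,"slide":[0.008,0,0],"twist":[0,0,0]}
    - {"fingers":0,"slide":[0.012,0,0],"twist":[0,0,0]}
    - {"fingers":0,"slide":[0.015,0,0],"twist":[0,0,0]}
    - {"fingers":0,"slide":[0.018,0,0],"twist":[0,0,0]}
    - {"fingers":0,"slide":[0.021,0,0],"twist":[0,0,0]}
    - {"fingers":0,"slide":[0.021,0,0],"twist":[0,0,0]}
    - {"fingers":0,"slide":[0.021,0,0],"twist":[0,0,0]}

```text
time_s: 20.6
tool_pos: [0.5077, 0.1268, 0.056]
tool_rot: [[0.101, 0.995, -0.0], [0.995, -0.101, 0.001], [0.001, -0.0, -1.0]]
contact_force: [0.7, -1.2, -1.4]
width: 0.0002
grasp_force: 0.0
```

play_rows:
  increments:
    - {"fingers":0,"slide":[0.001,0,0],"twist":[0,0,0]}
    - {"fingers":0,"slide":[0.002,0,0],"twist":[0,0,0]}
    - {"fingers":0,"slide":[0.003,0,0],"twist":[0,0,0]}
    - {"fingers":0,"slide":[0.004,0,0],"twist":[0,0,0]}
    - {"fingers":0,"slide":[0.004,0,0],"twist":[0,0,0]}
    - {"fingers":0,"slide":[0.004,0,0],"twist":[0,0,0]}
    - {"fingers":0,"slide":[0.004,0,0],"twist":[0,0,0]}
    - {"fingers":0,"slide":[0.004,0,0],"twist":[0,0,0]}

```text
time_s: 21.6
tool_pos: [0.508, 0.1294, 0.0561]
tool_rot: [[0.101, 0.995, -0.0], [0.995, -0.101, -0.0], [-0.0, 0.0, -1.0]]
contact_force: [-0.5, -3.3, 0.3]
width: -0.0002
grasp_force: 1.6
```

play_rows:
  increments:
    - {"fingers":0,"slide":[0.001,0,0],"twist":[0,0,0]}
    - {"fingers":0,"slide":[0.001,0,0],"twist":[0,0,0]}
    - {"fingers":0,"slide":[0.002,0,0],"twist":[0,0,0]}
    - {"fingers":0,"slide":[0.002,0,0],"twist":[0,0,0]}
    - {"fingers":0,"slide":[0.003,0,0],"twist":[0,0,0]}
    - {"fingers":0,"slide":[0.003,0,0],"twist":[0,0,0]}
    - {"fingers":0,"slide":[0.003,0,0],"twist":[0,0,0]}
    - {"fingers":0,"slide":[0.003,0,0],"twist":[0,0,0]}

```text
time_s: 22.6
tool_pos: [0.5078, 0.1295, 0.0561]
tool_rot: [[0.103, 0.995, -0.001], [0.995, -0.103, -0.005], [-0.006, -0.0, -1.0]]
contact_force: [-1.2, -10.3, 3.1]
width: -0.0001
grasp_force: 5.1
```

It has hit a hard stop at the expected home position. I'll back off, rise and check.

play_rows:
  increments:
    - {"fingers":0,"slide":[-0.01,0,0],"twist":[0,0,0]}
    - {"fingers":0,"slide":[-0.04,0,0],"twist":[0,0,0]}
    - {"fingers":0,"slide":[-0.08,0,-0.01],"twist":[0,0,0]}
    - {"fingers":0,"slide":[-0.1,0,-0.06],"twist":[0,0,0]}
    - {"fingers":0,"slide":[-0.1,0,-0.13],"twist":[0,0,0]}
    - {"fingers":0,"slide":[-0.1,0,-0.2],"twist":[0,0,0]}
    - {"fingers":0,"slide":[-0.1,0,-0.25],"twist":[0,0,0]}
    - {"fingers":0,"slide":[-0.1,0,-0.25],"twist":[0,0,0]}

```text
time_s: 23.6
tool_pos: [0.5029, 0.053, 0.2599]
tool_rot: [[0.101, 0.995, 0.008], [0.995, -0.101, 0.002], [0.003, 0.008, -1.0]]
contact_force: [-0.2, -0.1, 0.0]
width: -0.0002
grasp_force: 0.0
```

```bash
python3 - <<'E'
from h import *
s=st();shot('wrist','w9');crop('w9','w9c',170,0,400,172,3.4)
x=np.array([.101,.995,0]);y=np.array([-.995,.101,0]);O=np.array([.511,.161,0])
C=lambda p:((proj('w9',p)-[170,0])*3.4).round(0)
for a,b,z in [(-20,-28,72),(-20,28,72),(0,33,104),(0,-33,104),(-125,50,10),(-125,-50,10)]: print(a,b,z,C(O+x*a/1e3+y*b/1e3+[0,0,z/1e3]))
print('ball upright',C(O+x*.112+[0,0,.138]));ball('w9')
E
```

```text
t 23.6 p [0.5029 0.053  0.2599] F [-0.2 -0.1  0. ] w -0.0002 g 0.0
[[ 0.101  0.995  0.008]
 [ 0.995 -0.101  0.002]
 [ 0.003  0.008 -1.   ]]
-20 -28 72 [443. 337.]
-20 28 72 [247. 337.]
0 33 104 [213. 249.]
0 -33 104 [475. 250.]
-125 50 10 [211. 642.]
-125 -50 10 [481. 641.]
ball upright [ 341. -407.]
```

View pics/w9c.png

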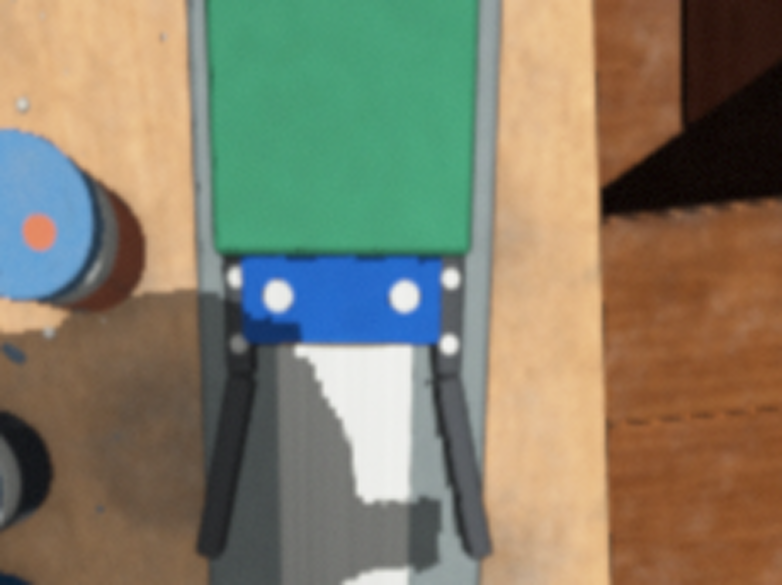

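The block's rear edge is at row 344 (337 predicted for home) and the hood edge at row 251 (249 predicted), so it is home to within 1–2 mm. I'll give it one firmer push to be sure.

play_rows:
  increments:
    - {"fingers":0,"slide":[0,0,0.07],"twist":[0,0,0]}
    - {"fingers":0,"slide":[0,0,0.14],"twist":[0,0,0]}
    - {"fingers":0,"slide":[0,0,0.21],"twist":[0,0,0]}
    - {"fingers":0,"slide":[0.01,0,0.25],"twist":[0,0,0]}
    - {"fingers":0,"slide":[0.04,0,0.25],"twist":[0,0,0]}
    - {"fingers":0,"slide":[0.07,0,0.25],"twist":[0,0,0]}
    - {"fingers":0,"slide":[0.09,0,0.25],"twist":[0,0,0]}
    - {"fingers":0,"slide":[0.097,0,0.25],"twist":[0,0,0]}

```text
time_s: 24.65
tool_pos: [0.5071, 0.1296, 0.0552]
tool_rot: [[0.1, 0.995, -0.002], [0.995, -0.1, -0.002], [-0.002, -0.002, -1.0]]
contact_force: [-1.5, -8.8, -0.5]
width: 0.0
grasp_force: 4.1
```

play_rows:
  increments:
    - {"fingers":0,"slide":[0.001,0,0],"twist":[0,0,0]}
    - {"fingers":0,"slide":[0.002,0,0],"twist":[0,0,0]}
    - {"fingers":0,"slide":[0.003,0,0],"twist":[0,0,0]}
    - {"fingers":0,"slide":[0.004,0,0],"twist":[0,0,0]}
    - {"fingers":0,"slide":[0.005,0,0],"twist":[0,0,0]}
    - {"fingers":0,"slide":[0.005,0,0],"twist":[0,0,0]}
    - {"fingers":0,"slide":[0.006,0,0],"twist":[0,0,0]}
    - {"fingers":0,"slide":[0.006,0,0],"twist":[0,0,0]}

```text
time_s: 25.65
tool_pos: [0.5071, 0.1296, 0.0553]
tool_rot: [[0.104, 0.995, -0.003], [0.994, -0.105, -0.009], [-0.01, -0.002, -1.0]]
contact_force: [-1.0, -13.5, 0.1]
width: 0.0002
grasp_force: 6.8
```

play_rows:
  increments:
    - {"fingers":0,"slide":[-0.01,0,0],"twist":[0,0,0]}
    - {"fingers":0,"slide":[-0.04,0,0],"twist":[0,0,0]}
    - {"fingers":0,"slide":[-0.08,0,-0.01],"twist":[0,0,0]}
    - {"fingers":0,"slide":[-0.1,0,-0.06],"twist":[0,0,0]}
    - {"fingers":0,"slide":[-0.1,0,-0.13],"twist":[0,0,0]}
    - {"fingers":0,"slide":[-0.1,0,-0.2],"twist":[0,0,0]}
    - {"fingers":0,"slide":[-0.1,0,-0.25],"twist":[0,0,0]}
    - {"fingers":0,"slide":[-0.1,0,-0.25],"twist":[0,0,0]}

```text
time_s: 26.65
tool_pos: [0.5035, 0.0549, 0.2604]
tool_rot: [[0.102, 0.995, 0.01], [0.995, -0.102, 0.001], [0.002, 0.009, -1.0]]
contact_force: [0.7, -0.6, -0.0]
width: -0.0001
grasp_force: 0.0
```

```bash
python3 - <<'E'
from h import *
st();print(sign_off())
E
```

```text
t 26.65 p [0.5035 0.0549 0.2604] F [ 0.7 -0.6 -0. ] w -0.0001 g 0.0
[[ 0.102  0.995  0.01 ]
 [ 0.995 -0.102  0.001]
 [ 0.002  0.009 -1.   ]]
the job is handed in; nothing more can be done
None
```

I handed the job in at 26.7 s; no verdict came back: the block went onto the shaft to a hard stop at the headstock and was released, the lever measured within 0.02 rad of upright before the push (not re-measured after), and nothing indicated contact with the fish, bottle, pot or jar, though I did not re-measure them.

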